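Park the cooker's lid arm and tip the chestnuts in

ROBOT

A 6-joint arm with a two-finger parallel gripper is mounted at the origin on the work surface. World frame = base frame: x ahead of the robot, y to its left, z up, the work surface at z = 0. Lengths are in m, angles in rad, forces in N, time in s.
With the tool pointing down it reaches from about 0.3 to 0.775 m from the base axis. Payload 14.6 kg.
Tool frame: the origin (TCP) lies midway between the tips of the shut fingers; the grasp point (between the pads) lies 19 mm behind it (tcp_to_grasp is the distance from the TCP to the grasp point, in m); z points along the fingers, y is the line along which they close (so a half turn about z gives the same grasp; the last joint's range is limited). The gripper opens to 94 mm and grips with 3 to 60 N. Pads are 16 mm wide; open, the fingers measure 119 mm over their backs; the gripper's body (75 mm by 177 mm) begins 78 mm behind the grasp point.
Start: joints at [-1.263, 0.3, 1.521, -0, 1.321, -0.067], TCP at [0.201, -0.512, 0.205] pointing down, gripper open.
Joint ranges: [-3.03, 3.03], [-0.79, 2.21], [0.23, 2.52], [-1.04, 4.18], [0, 3.07], [-2.55, 2.55]. Speed limits (rad/s): [2.22, 2.22, 2.57, 3.14, 3.14, 3.14].

INTERFACE

Orientations are given as [roll, pitch, yaw] about the fixed x, y, z axes, in that order (R = Rz(yaw) Ry(pitch) Rx(roll)).
In Python, from station import * gives the robot as it stands.
- The arm moves only by the tool send_rows, never from a script. Its argument "motion" is a list of rows, each a list of 3 entries, a list of its own where there are three numbers: the shift along the tool's x, y, z in units of 0.03 m (1.0 is 0.03 m), then the turn, a rotation vector about the tool's x, y, z in units of 0.12 rad (1.0 is 0.12 rad), then the opening, from -1 (shut) to 1 (fully open). In form: [[[x, y, z], [rx, ry, rz], grip], ...]. A call has 1 to 12 rows; each row shifts and turns the commanded pose from where the row before left it, along the tool's axes as they then stand; what a row does not reach is not made up. A row lasts 1/10 s, in which the tool goes at most 50 mm and 8.59 degrees, less where a joint would pass 70% of its speed; a pose out of reach is approached as far as the arm can. A call with a number of a shift or a turn outside -1 to 1 is refused whole. A call with a gripper value outside its range is refused whole. The fingers move at their own pace and stop on an object; "squeeze" is the grip in N (left out, the last holds). Time passes only in rows, so rows that do not move let the fingers close. It gives the time, the measured TCP pose, the force, the opening and the grip force at its end, in the units of the state.
- get_obs(): the state, without advancing time (a new reading comes with each control period).
- camera(name): name is "scene" or "side" or "wrist"; returns a dict with "pixels" (480x640x3 uint8, red, green, blue), "depth" (480x640 float32, m along the optical axis (not along the pixel's ray), 0 where there is no reading), "fx", "fy", "cx", "cy" (pixels), "rvec" (rotation vector, rad) and "tvec" (3), from world to camera coordinates, as OpenCV has them. Camera axes: x right, y down, z forward; pixel columns grow to the right and rows downward; lengths in m; the calibration is good to about 2 mm. A picture is of the moment at which its call begins.
- hand_in(): hands the job in; it is judged then, once.
The state is a dict: "time_s": time; "qpos": joint angles; "joint_vel": joint speeds; "tau": joint torques, N m; "ee_pos": TCP position; "eef_rot": TCP orientation; "force": force on the tool from outside, world axes, zero at the start; "moment": the same for the moment, N m; "grip_width": finger opening in m; "grip_force": force on a finger pad.
Only numpy, scipy, OpenCV 4.12 (cv2) and the standard library are available. Lean on these libraries where they do the work, as an engineer would, in place of code of your own. Each camera call takes 0.05 s, during which the arm holds its last target. There are 200 camera calls.

TASK

Lift the cooker's lid arm out of its gap, swing it clear of the pot and let its pin drop fully down into the parking gap, which you must feel for along the index ring. Then, with the arm parked, tip all six chestnuts from the scoop into the pot and set the empty scoop back upright on the worktop. Leave the mug, the jar and the spoon where they are.

Things in the scene. Friction and masses are not known exactly. Their poses are not given: they have to be found in the camera images.
- cooker: Fixed countertop stirring cooker. Origin: centre of the pot's underside on the worktop, z up. Dark round open pot, 210 mm outside diameter, rim 105 mm high, 198 mm wide inside. Beside it a black pillar (88 mm across, 112 mm high), its axis 165 mm from the pot's axis, 65 degrees from the cooker's +x towards its +y; on it turns a flat aluminium arm that carries the lid.
- pot_mouth (a point): centre of the pot's mouth, level with the rim
- pot_floor (a point): centre of the pot's inner floor, 85 mm below the rim
- swing_axis (a point): point on the arm's vertical turning axis, over the pillar, 147 mm above the worktop. Round this axis lies a steel index ring (54 to 86 mm across, top 125 mm above the worktop) with two gaps, each about 13 mm wide and deep: one for the lid over the pot, and the parking gap for the lid swung 74 to 116 degrees out. The ring is adjustable: the parking gap's exact angle must be felt (or seen).
- pin (a point): middle of the steel pin under the arm, 35 mm from the turning axis towards the knob, 8 mm thick, 20 mm long, lying along the arm, 118 mm above the worktop when down in a gap. Between the gaps it rides on top of the index ring, 11 mm higher; the arm's own weight drops it into a gap when it comes over one.
- knob_grip (a point): on the axis of the black upright round knob on the arm's end, 26 mm in diameter, 50 mm tall; the point is 28 mm above the knob's foot (the top of the 32 mm wide arm) and 175 mm above the worktop with the pin in a gap. The knob stands over the lid's centre, 165 mm from the turning axis. Lid: 190 mm disc, its underside 66 mm below this point. Arm and lid weigh about 0.6 kg.
- swing (a joint): angle of the lid arm about the vertical axis, rad: 0 with the lid over the pot, growing clockwise seen from above, stop at 2.4. It has a little friction and stays where it is left.
- lift (a joint): height of the lid arm, m: 0 with the pin fully down in a gap, about 0.011 with the pin riding on top of the index ring, at most 0.03. It comes down by its own weight when not held.
- scoop: Loose white scoop on the worktop, 0.18 kg, holding six chestnuts. Origin: centre of its flat underside; x towards its pouring lip, z up. Floor 88 by 74 mm, 4 mm thick; side walls 40 mm high, back wall 48 mm (at x = -44 mm), open front with a ramp up at 18 degrees to the lip at x = 86, z = 18 mm. Straight level handle behind: x from -42 to -147 mm, 18 mm wide, z from 38 to 52 mm.
- mug: white mug, 80 mm wide, 90 mm tall; bystander. Origin: centre of its underside
- jar: glass jar with steel cap, 60 mm wide, 75 mm tall; bystander. Origin: centre of its underside
- spoon: wooden spoon lying on the worktop; bystander. Origin: about its middle, underside
- nut0: one of six alike brown chestnuts, 26 mm wide, 23 mm tall, 12 g, in the scoop. Origin: underside of the nut
- nut1: one of six alike brown chestnuts, 26 mm wide, 23 mm tall, 12 g, in the scoop. Origin: underside of the nut
- nut2: one of six alike brown chestnuts, 26 mm wide, 23 mm tall, 12 g, in the scoop. Origin: underside of the nut
- nut3: one of six alike brown chestnuts, 26 mm wide, 23 mm tall, 12 g, in the scoop. Origin: underside of the nut
- nut4: one of six alike brown chestnuts, 26 mm wide, 23 mm tall, 12 g, in the scoop. Origin: underside of the nut
- nut5: one of six alike brown chestnuts, 26 mm wide, 23 mm tall, 12 g, in the scoop. Origin: underside of the nut
There are look-alikes about, which are no part of the job. What is meant by the scoop is not brown, and is the smaller of those in its own colour.

How it is judged:
On the way, in this order (a step that is already met when the one before it is completed fails the run):
1. the lid arm is parked: swung out, its pin fully down in the parking gap (value of joint swing above 1.15 rad and value of joint lift below 0.004 m), for 0.3 s.
2. all six chestnuts are in the pot while the arm stays parked (all of step 1 and horizontal distance between each of nut0, nut1, nut2, nut3, nut4, nut5 and pot_floor below 0.1 m and z of each of nut0, nut1, nut2, nut3, nut4, nut5 in the frame of cooker below 0.09 m), for 0.2 s.
At the end, for the whole second after the job is handed in: The lid arm is swung out more than 1.15 rad with its pin down in the parking gap (lift below 4 mm); all six chestnuts lie in the pot, below the rim; the scoop stands upright (within 0.12 rad) on the worktop, at rest (all of step 2 and angle between scoop's own z axis and vertical below 0.12 rad and height (world z) of scoop below 0.008 m and linear speed of scoop below 0.03 m/s); the robot touches nothing.
It fails at once if the mug is shifted more than 30 mm (distance of mug from where it was at the start of the episode above 0.03 m).
It fails at once if the jar is shifted more than 30 mm (distance of jar from where it was at the start of the episode above 0.03 m).
It fails at once if the spoon is shifted more than 30 mm (distance of spoon from where it was at the start of the episode above 0.03 m).
It also fails if it takes over 72 s, if anything falls off the work surface, if the arm or the gripper's body presses on something with over 40 N, if the wrist force passes 120 N, or if a joint passes its speed limit or range.

## Working session

There is one attempt and no reset: what is moved stays moved. The work goes in short steps, Python scripts to look and compute and a tool call to move; the robot and the scene stay as the last step left them, time stands still between calls to the robot, and variables do not carry over. Pictures are saved under pics/ and viewed, at most 10 in all, crops included, and the job is handed in when it is done.

Besides the shell and the picture viewer there is one more tool, called after "Call:" by a JSON object that holds its "name" and its "arguments". send_rows: Moves the arm, as the interface text tells. Its arguments: {"type":"object","properties":{"motion":{"type":"array"},"squeeze":{"type":"number"}},"required":["motion"]}

```bash
mkdir -p pics; ls; cat > h.py <<'E'
import numpy as np, cv2
from station import *
def shot(n,f):
    c=camera(n); cv2.imwrite(f'pics/{f}.png',c['pixels'][:,:,::-1]); np.savez(f'pics/{f}.npz',**c); return c
def ld(f): return dict(np.load(f'pics/{f}.npz'))
def RT(c):
    R=cv2.Rodrigues(np.array(c['rvec'],float))[0]; return R,np.array(c['tvec'],float).ravel()
def ray(c,u,v):
    R,t=RT(c); return -R.T@t, R.T@np.array([(u-c['cx'])/c['fx'],(v-c['cy'])/c['fy'],1.])
def onz(c,u,v,z):
    o,d=ray(c,u,v); return o+d*(z-o[2])/d[2]
def cloud(c):
    R,t=RT(c); v,u=np.mgrid[:480,:640]; d=c['depth']
    p=np.stack([(u-c['cx'])/c['fx']*d,(v-c['cy'])/c['fy']*d,d],-1); return (p-t)@R
E
python3 - <<'E'
from h import *
a=shot('scene','s0')['pixels'];b=shot('side','d0')['pixels'];w=shot('wrist','w0')['pixels']
im=np.vstack([np.hstack([a,b])[:,:,::-1]])
cv2.imwrite('pics/ab.png',cv2.resize(im,(800,300),interpolation=cv2.INTER_AREA))
print(get_obs())
for n in('s0','d0','w0'):
    print(n,ray(ld(n),320,240))
E
```

```text
pics
{'time_s': 0.15, 'qpos': array([-1.26257705e+00,  3.00333001e-01,  1.52144026e+00, -2.25003310e-05,
        1.32070102e+00, -6.65810081e-02]), 'joint_vel': array([-0.00050533, -0.00249026, -0.00202353,  0.00067796,  0.00025745,
       -0.00170678]), 'tau': array([-1.90510182e-03, -5.31965482e+01, -3.52823031e+01,  7.07815890e-02,
        2.36197509e-02, -5.61704292e-05]), 'ee_pos': array([ 0.20128763, -0.51162555,  0.20502166]), 'eef_rot': array([-3.14071153e+00, -3.69094360e-05,  3.74805848e-01]), 'force': array([ 0.25021164,  0.26491416, -0.88924826]), 'moment': array([ 0.04856558, -0.02749598, -0.00629181]), 'grip_force': 0.0, 'grip_width': 0.09385519025019418}
s0 (array([ 1.32952755, -0.28574717,  1.1390296 ]), array([-0.62830771,  0.13607246, -0.76615385]))
d0 (array([-0.34819997, -0.93522463,  0.89386889]), array([ 0.60242092,  0.57992242, -0.54852718]))
w0 (array([ 0.27334614, -0.48303354,  0.38376284]), array([-0.24994164, -0.0931882 , -0.96378524]))
```

View pics/s0.png

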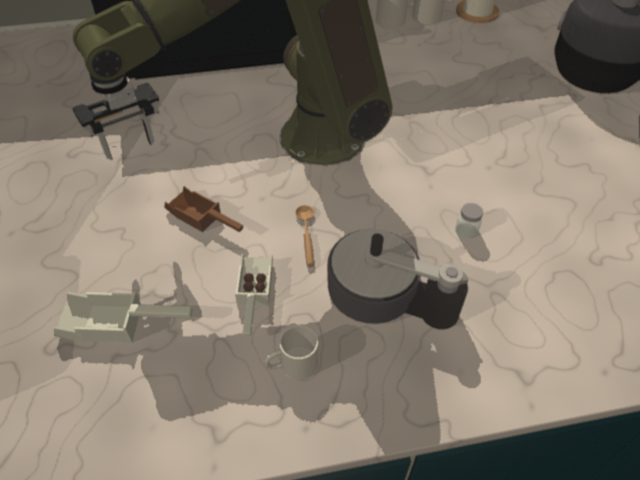

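View pics/d0.png

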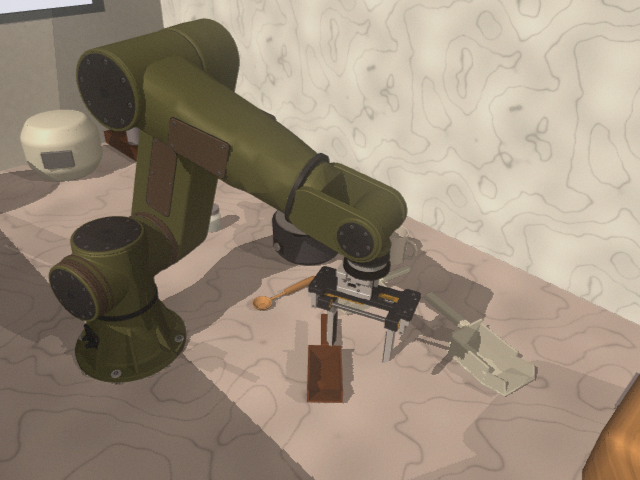

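Scene picture: the candidates for the scoop are the brown scoop (195,210), the large white scoop (100,315) and the small white scoop holding nuts (255,283), whose handle runs to (248,325). The description fits the small white one. The knob is at (377,243), the pivot at (450,275), the jar at (470,220), the spoon at (308,235) and the mug at (298,352).

```bash
python3 - <<'E'
from h import *
c=ld('s0'); P=cloud(c)
def fit(p):
    (x,y),r=cv2.minEnclosingCircle(p[:,:2].astype(np.float32)); return np.round([x,y,r],4),np.round(p.mean(0),4),len(p)
v,u=np.mgrid[:480,:640]
def reg(u0,u1,v0,v1,z0,z1): return P[(u>=u0)&(u<u1)&(v>=v0)&(v<v1)&(P[...,2]>z0)&(P[...,2]<z1)]
for n,a in dict(knobtop=(360,395,225,265,.185,.21),lid=(320,425,225,300,.105,.132),pivtop=(425,475,255,300,.14,.2),jar=(450,490,195,245,.06,.09),mug=(265,325,320,385,.075,.1)).items(): 
    p=reg(*a); print(n,fit(p) if len(p) else None)
p=reg(320,480,225,300,.13,.18); print(np.histogram(p[:,2],20))
for n,a in dict(sc=(230,280,245,345,.012,.06),hand=(235,265,299,345,.03,.06),spoon=(290,320,200,275,.004,.03)).items():
    p=reg(*a); m=p[:,:2].mean(0); print(n,len(p),p.min(0),p.max(0),m); 
    w,V=np.linalg.eigh(np.cov((p[:,:2]-m).T)); print(V[:,1],w**.5)
h=reg(235,265,299,345,.03,.06); print(np.round(h[::6],3))
im=c['pixels'][190:400,200:500,::-1]; cv2.imwrite('pics/c0.png',cv2.resize(im,(800,560),interpolation=cv2.INTER_CUBIC))
E
```

```text
knobtop (array([0.5725, 0.0008, 0.0145]), array([5.748e-01, 4.000e-04, 1.945e-01]), 131)
lid (array([0.5743, 0.0012, 0.1052]), array([ 0.5808, -0.0097,  0.1168]), 3879)
pivtop (array([0.6503, 0.1271, 0.0418]), array([0.6587, 0.1276, 0.1524]), 659)
jar (array([0.435 , 0.293 , 0.0301]), array([0.4377, 0.2894, 0.0735]), 341)
mug (array([ 0.7243, -0.2094,  0.0528]), array([ 0.7268, -0.2005,  0.085 ]), 498)
(array([ 35,  69,  55,  66,  77, 148, 342, 288,  91,  92, 149,  91,  59,
        15,  12,   9,   9,   7,   9,   9]), array([0.1300082 , 0.13250687, 0.13500554, 0.13750421, 0.14000288,
       0.14250155, 0.14500022, 0.14749889, 0.14999756, 0.15249623,
       0.1549949 , 0.15749357, 0.15999224, 0.16249091, 0.16498958,
       0.16748825, 0.16998692, 0.17248559, 0.17498426, 0.17748293,
       0.1799816 ]))
sc 1405 [ 0.42349861 -0.31172709  0.01204412] [ 0.6620471  -0.21245378  0.05809839] [ 0.53496595 -0.26984888]
[-0.97751499  0.21086594] [0.02097244 0.06323354]
hand 322 [ 0.56377123 -0.30544913  0.03027765] [ 0.6620471  -0.25957283  0.05809839] [ 0.62143392 -0.28858873]
[-0.97342009  0.2
[... 791 characters left out ...]
48]
 [ 0.618 -0.292  0.05 ]
 [ 0.62  -0.296  0.051]
 [ 0.621 -0.283  0.047]
 [ 0.626 -0.29   0.054]
 [ 0.626 -0.297  0.052]
 [ 0.628 -0.284  0.051]
 [ 0.631 -0.291  0.054]
 [ 0.63  -0.297  0.05 ]
 [ 0.633 -0.285  0.051]
 [ 0.634 -0.291  0.051]
 [ 0.638 -0.298  0.054]
 [ 0.64  -0.285  0.054]
 [ 0.64  -0.292  0.052]
 [ 0.641 -0.299  0.051]
 [ 0.643 -0.286  0.05 ]
 [ 0.643 -0.293  0.049]
 [ 0.647 -0.299  0.054]
 [ 0.646 -0.287  0.048]
 [ 0.651 -0.293  0.053]
 [ 0.651 -0.3    0.052]
 [ 0.651 -0.287  0.048]
 [ 0.653 -0.294  0.049]
 [ 0.656 -0.3    0.051]
 [ 0.654 -0.288  0.045]
 [ 0.66  -0.294  0.053]
 [ 0.658 -0.301  0.048]
 [ 0.656 -0.288  0.039]
 [ 0.661 -0.295  0.046]
 [ 0.66  -0.297  0.041]]
```

View pics/c0.png

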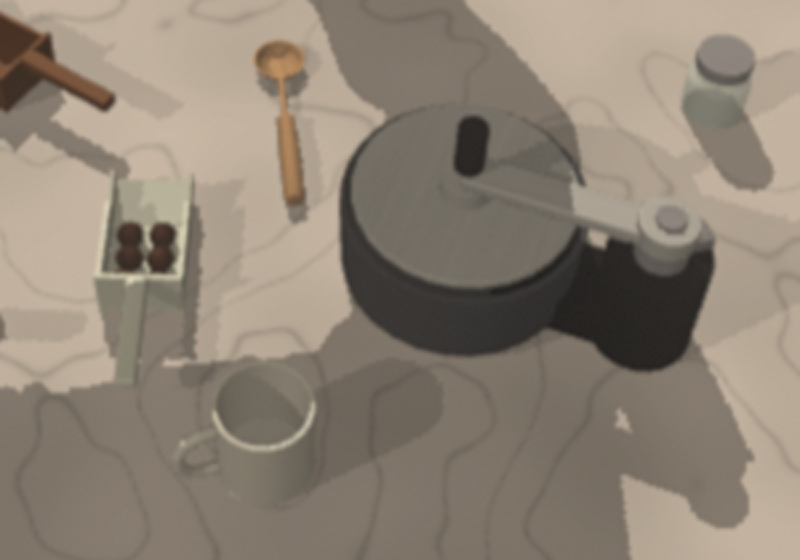

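View pics/w0.png

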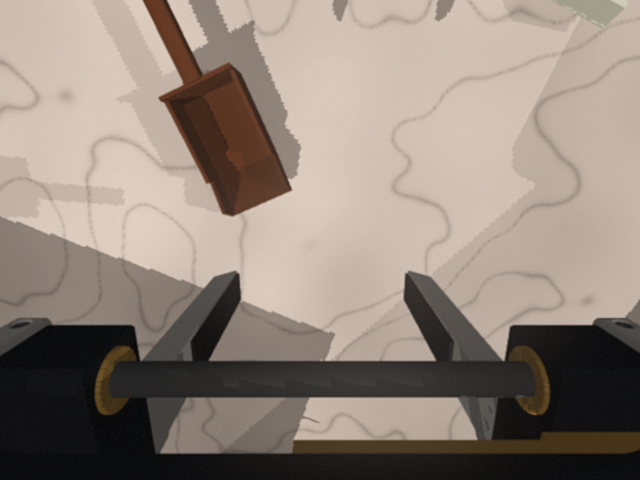

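The crop shows the small white scoop with dark nuts, so the choice stands, with its handle pointing to world +x. The wrist picture shows the brown scoop, a look-alike. I'm moving over the knob.

Call:
{"name": "send_rows", "arguments": {"motion": [[[0, 0, -0.83], [0, 0, 0], 1], [[0, 0, -0.83], [0, 0, 0], 1], [[0, 0, -0.84], [0, 0, 0], 1], [[0.983, -0.628, 0], [0, 0, 0], 1], [[0.983, -0.628, 0], [0, 0, 0], 1], [[0.983, -0.628, 0], [0, 0, 0], 1], [[0.983, -0.628, 0], [0, 0, 0], 1], [[0.983, -0.628, 0], [0, 0, 0], 1], [[0.983, -0.628, 0], [0, 0, 0], 1], [[0.983, -0.628, 0], [0, 0, 0], 1], [[0.983, -0.628, 0], [0, 0, 0], 1], [[0.983, -0.628, 0], [0, 0, 0], 1]]}}

```text
time_s: 1.35
ee_pos: [0.3868, -0.2555, 0.2804]
eef_rot: [-3.141, 0.0, 0.375]
force: [0.6, 0.1, 0.5]
grip_width: 0.0939
grip_force: 0.0
```

Call:
{"name": "send_rows", "arguments": {"motion": [[[0.983, -0.628, 0], [0, 0, 0], 1], [[0.983, -0.628, 0], [0, 0, 0], 1], [[0.983, -0.628, 0], [0, 0, 0], 1], [[0.983, -0.628, 0], [0, 0, 0], 1], [[0.983, -0.628, 0], [0, 0, 0], 1], [[0.983, -0.628, 0], [0, 0, 0], 1], [[0.983, -0.628, 0], [0, 0, 0], 1], [[0.983, -0.628, 0], [0, 0, 0], 1], [[0.983, -0.628, 0], [0, 0, 0], 1]]}}

```text
time_s: 2.25
ee_pos: [0.5718, -0.0006, 0.2802]
eef_rot: [-3.141, 0.0, 0.375]
force: [-0.1, -0.4, -0.2]
grip_width: 0.0939
grip_force: 0.0
```

Call:
{"name": "send_rows", "arguments": {"motion": [[[0, 0, 0], [0, 0, -1], 1], [[0, 0, 0], [0, 0, -1], 1], [[0, 0, 0], [0, 0, -1], 1], [[0, 0, 0], [0, 0, -1], 1], [[0, 0, 0], [0, 0, -1], 1], [[0, 0, 0], [0, 0, -1], 1], [[0, 0, 0], [0, 0, -1], 1], [[0, 0, 0], [0, 0, -1], 1], [[0, 0, 0], [0, 0, -1], 1], [[0, 0, 0], [0, 0, -1], 1], [[0, 0, 0], [0, 0, 0], 1]]}}

```text
time_s: 3.35
ee_pos: [0.5711, -0.0019, 0.2802]
eef_rot: [-3.141, -0.0, 1.577]
force: [0.2, 0.5, 0.6]
grip_width: 0.0941
grip_force: 0.0
```

```bash
python3 - <<'E'
from h import *
shot('wrist','w1');o=get_obs();print(o['ee_pos'],o['eef_rot'],o['qpos'],o['time_s'],o['force'])
E
```

```text
[ 0.57111479 -0.00188874  0.28025396] [-3.14123633e+00 -5.90469545e-05  1.57229093e+00] [-6.74521968e-02  3.04021165e-01  1.34344824e+00  3.44588597e-05
  1.49448280e+00 -6.89494430e-02] 3.4 [0.62454223 0.81323987 0.25379207]
```

View pics/w1.png

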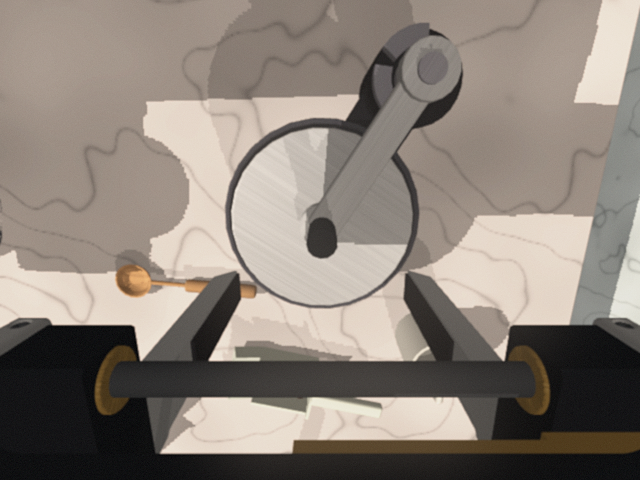

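Wrist picture: the knob top is at (321,238), the hub cap at (432,66), and the index ring shows to the left of the hub at about (400,55). The spoon is at (185,285).

```bash
python3 - <<'E'
from h import *
c=ld('w1');P=cloud(c)
def reg(u0,u1,v0,v1,z0,z1):
    Q=P[v0:v1,u0:u1].reshape(-1,3); return Q[(Q[:,2]>z0)&(Q[:,2]<z1)]
for n,a in dict(knob=(300,345,205,265,.185,.21),hub=(380,480,20,110,.148,.175),cap=(380,480,20,110,.165,.2)).items():
    p=reg(*a); 
    if len(p): print(n,len(p),cv2.minEnclosingCircle(p[:,:2].astype(np.float32)),np.median(p,0))
print(P[66,432],P[55,400],P[240,321])
for z in (.19,.195,.2): print(onz(c,321,238,z))
# lid disc
p=reg(220,425,115,310,.105,.13); h=cv2.convexHull(p[:,:2].astype(np.float32)); print('lid',cv2.fitEllipse(h))
im=c['pixels'][15:135,350:480,::-1]; cv2.imwrite('pics/r.png',cv2.resize(im,None,fx=4.5,fy=4.5,interpolation=cv2.INTER_CUBIC))
E
```

```text
knob 811 ((0.5710434913635254, -0.0009632355649955571), 0.012906301766633987) [0.5709606  0.00062204 0.19654811]
hub 3218 ((0.6532862186431885, 0.1309274435043335), 0.033924683928489685) [0.65879888 0.13680605 0.15584591]
[0.65992228 0.13848737 0.1594364 ] [0.64328612 0.1574054  0.11260798] [0.57093219 0.00226048 0.1960132 ]
[0.57092095 0.00230114 0.19      ]
[0.57092377 0.00366451 0.195     ]
[0.57092659 0.00502787 0.2       ]
lid ((0.5809019207954407, 0.009180472232401371), (0.20198242366313934, 0.24777433276176453), 138.31016540527344)
```

View pics/r.png

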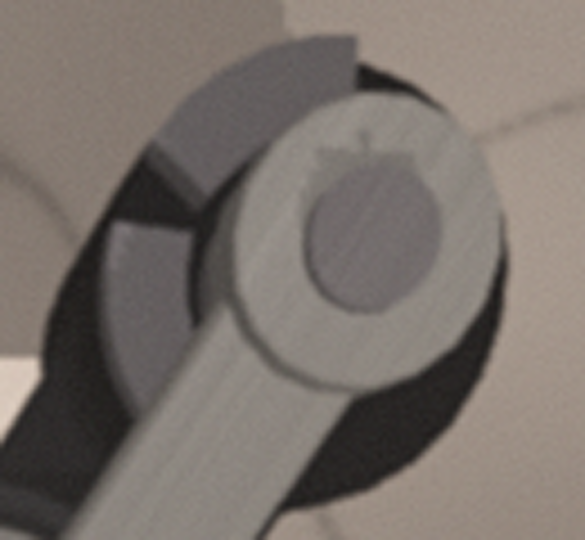

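The ring crop shows the parking gap at about (160,190), which is about (386,58) in the full picture. I'll compute its angle and check it by feel.

```bash
python3 - <<'E'
from h import *
c=ld('w1');P=np.array([.660,.139]);K=np.array([.571,-.0005])
f=lambda q:np.degrees(np.arctan2(*(q-P)[::-1]))
k=f(K);print('knob',k,np.linalg.norm(K-P))
for n,(x,y) in dict(ou=(150,145),iu=(205,200),ol=(110,222),il=(190,232)).items():
    q=onz(c,350+x/4.5,15+y/4.5,.125)[:2]; print(n,q,np.linalg.norm(q-P),(k-f(q))%360)
E
```

```text
knob -122.53758366265554 0.1654728074337292
ou [0.62546813 0.16062799] 0.04074579924160727 89.52214273658245
iu [0.63695836 0.15086827] 0.025918579029913673 84.71446878662783
ol [0.61821431 0.14678783] 0.04250522896574632 68.01981459799379
il [0.63432269 0.14505911] 0.026382510670444472 70.7397029484323
```

Call:
{"name": "send_rows", "arguments": {"motion": [[[0.05, 0, 0.8], [0, 0, 0], 1], [[0, 0, 0.8], [0, 0, 0], 1], [[0, 0, 0.8], [0, 0, 0], 1], [[0, 0, 0.8], [0, 0, 0], 1], [[0, 0, 0.8], [0, 0, 0], 1], [[0, 0, 0], [0, 0, 0], -1], [[0, 0, 0], [0, 0, 0], -1], [[0, 0, 0], [0, 0, 0], -1], [[0, 0, 0], [0, 0, 0], -1], [[0, 0, 0], [0, 0, 0], -1], [[0, 0, 0], [0, 0, 0], -1]], "squeeze": 25}}

```text
time_s: 4.5
ee_pos: [0.5713, -0.0004, 0.1609]
eef_rot: [3.141, 0.0, 1.575]
force: [0.2, -0.2, -0.1]
grip_width: 0.0495
grip_force: 0.0
```

Call:
{"name": "send_rows", "arguments": {"motion": [[[0, 0, 0], [0, 0, 0], -1], [[0, 0, 0], [0, 0, 0], -1], [[0, 0, -0.25], [0, 0, 0], -1], [[0, 0, -0.25], [0, 0, 0], -1], [[0, 0, -0.1], [0, 0, 0], -1], [[0, 0, 0], [0, 0, 0], -1], [[0, 0, 0], [0, 0, 0], -1]]}}

```text
time_s: 5.2
ee_pos: [0.5709, -0.0003, 0.1781]
eef_rot: [-3.141, -0.0, 1.575]
force: [-2.2, 2.1, -5.1]
grip_width: 0.0258
grip_force: 25.0
```

Call:
{"name": "send_rows", "arguments": {"motion": [[[0.39, -0.533, 0], [0, 0, 1], -1], [[0.39, -0.533, 0], [0, 0, 1], -1], [[0.39, -0.533, 0], [0, 0, 1], -1], [[0.39, -0.533, 0], [0, 0, 1], -1], [[0.39, -0.533, 0], [0, 0, 1], -1]]}}

```text
time_s: 5.7
ee_pos: [0.508, 0.0746, 0.1786]
eef_rot: [3.14, -0.001, 0.97]
force: [5.6, 1.7, -6.8]
grip_width: 0.0257
grip_force: 25.0
```

Call:
{"name": "send_rows", "arguments": {"motion": [[[0.39, -0.533, 0], [0, 0, 1], -1], [[0.39, -0.533, 0], [0, 0, 1], -1], [[0.39, -0.533, 0], [0, 0, 1], -1], [[0.39, -0.533, 0], [0, 0, 1], -1], [[0, 0, 0], [0, 0, 0], -1], [[0, 0, 0], [0, 0, 0], -1]]}}

```text
time_s: 6.3
ee_pos: [0.4961, 0.152, 0.1786]
eef_rot: [3.141, -0.002, 0.495]
force: [5.3, 0.0, -4.6]
grip_width: 0.026
grip_force: 25.0
```

Call:
{"name": "send_rows", "arguments": {"motion": [[[0, 0, 0.22], [0, 0, 0], -1], [[0, 0, 0], [0, 0, 0], -1], [[0, 0, 0], [0, 0, 0], -1], [[0, 0, 0], [0, 0, 0], -1]], "squeeze": 3}}

```text
time_s: 6.7
ee_pos: [0.4955, 0.1515, 0.1718]
eef_rot: [3.141, -0.0, 0.495]
force: [3.4, 0.4, -2.5]
grip_width: 0.0256
grip_force: 3.0
```

Call:
{"name": "send_rows", "arguments": {"motion": [[[0.187, -0.272, 0], [0, 0, 0.5], -1], [[0.187, -0.272, 0], [0, 0, 0.5], -1], [[0.187, -0.272, 0], [0, 0, 0.5], -1], [[0.187, -0.272, 0], [0, 0, 0.5], -1], [[0.187, -0.272, 0], [0, 0, 0.5], -1], [[0, 0, 0], [0, 0, 0], -1], [[0, 0, 0], [0, 0, 0], -1], [[0, 0, 0], [0, 0, 0], -1]]}}

```text
time_s: 7.5
ee_pos: [0.5059, 0.1994, 0.1716]
eef_rot: [-3.141, 0.001, 0.196]
force: [-1.2, 2.4, -3.9]
grip_width: 0.0258
grip_force: 3.0
```

```bash
cat >k.py <<'E'
from h import *
import sys
c=shot('scene',sys.argv[1]);Q=cloud(c);P=Q.reshape(-1,3);o=get_obs();x,y=o['ee_pos'][:2]
print(o['ee_pos'],o['eef_rot'],o['force'],o['time_s'],o['qpos'][5])
piv=np.array([.66,.139]);a=np.array([x,y])-piv;
# arm top heights along the arm, mid-way
for r in (.05,.08,.11):
    q=piv+a/np.linalg.norm(a)*r; m=(np.hypot(*(P[:,:2]-q).T)<.012)&(P[:,2]>.1)&(P[:,2]<.2); print(r,m.sum(),np.median(P[m,2]) if m.any() else 0)
print('swing',(np.degrees(np.arctan2(139.5,89)-np.pi-np.arctan2(a[1],a[0])))%360)
E
python3 k.py k1
```

```text
[0.50596801 0.19942243 0.17167759] [-3.14131949e+00  9.19593865e-04  1.95743741e-01] [-2.26292407  2.76495334 -4.19599916] 7.55 1.6828356153818846
0.05 77 0.15454105086620035
0.08 75 0.15423849605750764
0.11 68 0.1544996360203769
swing 78.88110234159564
```

Call:
{"name": "send_rows", "arguments": {"motion": [[[0, 0, 0], [0, 0, 0], -0.3], [[0, 0, 0], [0, 0, 0], -0.3], [[0, 0, 0], [0, 0, 0], -0.3], [[0, 0, 0], [0, 0, 0], -0.3]]}}

```text
time_s: 7.95
ee_pos: [0.5065, 0.1995, 0.1721]
eef_rot: [3.142, -0.0, 0.195]
force: [0.8, 0.7, 0.4]
grip_width: 0.0329
grip_force: 0.0
```

```bash
python3 k.py k2
```

```text
[0.50650112 0.19957852 0.17204601] [ 3.14158596e+00 -4.02941517e-04  1.94823360e-01] [ 0.57975499 -0.56487801  0.9819891 ] 8.0 1.68408873580389
0.05 78 0.14739535637703385
0.08 80 0.14683729679596064
0.11 73 0.14709370935257315
swing 78.9991485969677
```

The arm top reads 147 mm, so the pin is fully down at about 79°. I'll retreat and go over the scoop's handle.

Call:
{"name": "send_rows", "arguments": {"motion": [[[0, 0, 0], [0, 0, 0], 0.5], [[0, 0, 0], [0, 0, 0], 1], [[0, 0, -0.9], [0, 0, 0], 1], [[0, 0, -0.9], [0, 0, 0], 1], [[0, 0, -0.9], [0, 0, 0], 1], [[0, 0, -0.9], [0, 0, 0], 1], [[-0.044, 0.944, 0], [0, 0, 0], 1], [[-0.044, 0.944, 0], [0, 0, 0], 1], [[-0.044, 0.944, 0], [0, 0, 0], 1], [[-0.044, 0.944, 0], [0, 0, 0], 1], [[-0.044, 0.944, 0], [0, 0, 0], 1], [[-0.044, 0.944, 0], [0, 0, 0], 1]]}}

```text
time_s: 9.2
ee_pos: [0.5316, 0.0303, 0.2799]
eef_rot: [3.142, -0.0, 0.195]
force: [0.1, -0.9, 0.8]
grip_width: 0.0939
grip_force: 0.0
```

Call:
{"name": "send_rows", "arguments": {"motion": [[[-0.044, 0.944, 0], [0, 0, 0], 1], [[-0.044, 0.944, 0], [0, 0, 0], 1], [[-0.044, 0.944, 0], [0, 0, 0], 1], [[-0.044, 0.944, 0], [0, 0, 0], 1], [[-0.044, 0.944, 0], [0, 0, 0], 1], [[-0.044, 0.944, 0], [0, 0, 0], 1], [[-0.044, 0.944, 0], [0, 0, 0], 1], [[-0.044, 0.944, 0], [0, 0, 0], 1], [[-0.044, 0.944, 0], [0, 0, 0], 1], [[-0.044, 0.944, 0], [0, 0, 0], 1], [[-0.044, 0.944, 0], [0, 0, 0], 1]]}}

```text
time_s: 10.3
ee_pos: [0.5776, -0.2782, 0.2798]
eef_rot: [-3.142, 0.0, 0.195]
force: [-0.2, 0.3, -0.1]
grip_width: 0.0941
grip_force: 0.0
```

Call:
{"name": "send_rows", "arguments": {"motion": [[[0, 0, 0], [0, 0, 0.82], 1], [[0, 0, 0], [0, 0, 0.82], 1], [[0, 0, 0], [0, 0, 0.82], 1], [[0, 0, 0], [0, 0, 0.82], 1], [[0, 0, 0], [0, 0, 0], 1], [[0, 0, 0], [0, 0, 0], 1]]}}

```text
time_s: 10.9
ee_pos: [0.5776, -0.277, 0.2798]
eef_rot: [-3.142, 0.0, -0.196]
force: [-0.1, -0.7, 0.6]
grip_width: 0.0936
grip_force: 0.0
```

```bash
python3 - <<'E'
from h import *
c=shot('wrist','w2');s=shot('scene','s2');o=get_obs();print(o['ee_pos'],o['eef_rot'],o['qpos'],o['time_s'])
P=cloud(s).reshape(-1,3);
for q in [(.5065+.03*0+.06,.17)]: pass
piv=np.array([.66,.139]);a=np.array([.5065,.1996])-piv
for r in (.06,.1):
    q=piv+a/np.linalg.norm(a)*r; m=(np.hypot(*(P[:,:2]-q).T)<.012)&(P[:,2]>.1)&(P[:,2]<.2); print(r,m.sum(),np.median(P[m,2]))
P=cloud(c);Q=P[:370].reshape(-1,3)
h=Q[(Q[:,2]>.043)&(Q[:,2]<.06)&(Q[:,0]>.575)&(Q[:,0]<.68)&(abs(Q[:,1]+.285)<.04)]
print(len(h))
if len(h)>50:
    vx,vy,x,y=cv2.fitLine(h[:,:2].astype(np.float32),cv2.DIST_HUBER,0,.01,.01).ravel(); print('handle',vx,vy,np.degrees(np.arctan2(vy,vx)),x,y,h.min(0),h.max(0),np.median(h[:,2]))
E
```

```text
[ 0.57759154 -0.27701093  0.27981351] [-3.14155595e+00  2.14253805e-05 -1.96508707e-01] [-5.04370660e-01  4.71854612e-01  1.11615792e+00  2.84906352e-05
  1.55361166e+00  1.26293388e+00] 11.0
0.06 74 0.14722618086646921
0.1 81 0.146745032801315
1103
handle 0.9745797 -0.22404116 -12.946502 0.6187735 -0.29136357 [ 0.57508483 -0.30838792  0.04777065] [ 0.66123366 -0.27311326  0.05380422] 0.05141491939542826
```

View pics/w2.png

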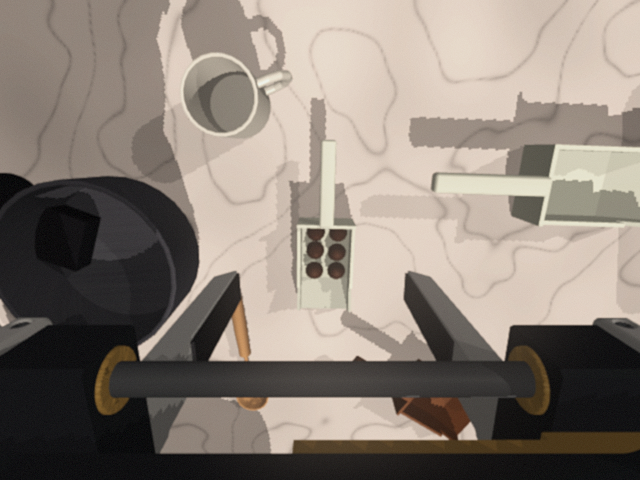

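Wrist picture: the small scoop is at (325,250) with six nuts by its back wall, and its handle runs up to (328,145). The mug is at (220,95), the large scoop is on the right at (560,185), and the pot is open on the left. I'll grasp the handle near the back wall.

Call:
{"name": "send_rows", "arguments": {"motion": [[[0.07, 0.16, 0], [0, 0, 0.25], 1], [[0, 0, 0.95], [0, 0, 0], 1], [[0, 0, 0.95], [0, 0, 0], 1], [[0, 0, 0.95], [0, 0, 0], 1], [[0, 0, 0.95], [0, 0, 0], 1], [[0, 0, 0.95], [0, 0, 0], 1], [[0, 0, 0.95], [0, 0, 0], 1], [[0, 0, 0.95], [0, 0, 0], 1], [[0, 0, 0.95], [0, 0, 0], 1], [[0, 0, 0.86], [0, 0, 0], 1], [[0, 0, 0], [0, 0, 0], 1], [[0, 0, 0], [0, 0, 0], 1]], "squeeze": 20}}

```text
time_s: 12.2
ee_pos: [0.5789, -0.2825, 0.0267]
eef_rot: [3.142, -0.0, -0.229]
force: [-0.1, -0.7, 0.8]
grip_width: 0.0938
grip_force: 0.0
```

Call:
{"name": "send_rows", "arguments": {"motion": [[[0, 0, 0], [0, 0, 0], -1], [[0, 0, 0], [0, 0, 0], -1], [[0, 0, 0], [0, 0, 0], -1], [[0, 0, 0], [0, 0, 0], -1], [[0, 0, 0], [0, 0, 0], -1], [[0, 0, 0], [0, 0, 0], -1], [[0, 0, 0], [0, 0, 0], -1], [[0, 0, 0], [0, 0, 0], -1], [[0, 0, 0], [0, 0, 0], -1], [[0, 0, 0], [0, 0, 0], -1]]}}

```text
time_s: 13.2
ee_pos: [0.5787, -0.2822, 0.026]
eef_rot: [3.142, 0.0, -0.229]
force: [-1.2, -1.9, -0.1]
grip_width: 0.018
grip_force: 20.1
```

Call:
{"name": "send_rows", "arguments": {"motion": [[[0, 0, 0], [0, 0, 0], -1], [[0, 0, 0], [0, 0, 0], -1], [[0, 0, -0.15], [0, 0, 0], -1], [[0, 0, -0.4], [0, 0, 0], -1], [[0, 0, -0.6], [0, 0, 0], -1], [[0, 0, 0], [0, 0, 0], -1], [[0, 0, 0], [0, 0, 0], -1]], "squeeze": 58}}

```text
time_s: 13.9
ee_pos: [0.5788, -0.2822, 0.0609]
eef_rot: [3.141, -0.001, -0.229]
force: [0.3, 0.9, -3.1]
grip_width: 0.0176
grip_force: 57.9
```

```bash
cat >n.py <<'E'
from h import *
import sys
s=shot('scene',sys.argv[1]); shot('wrist',sys.argv[1]+'w'); o=get_obs(); print(o['ee_pos'],o['eef_rot'],o['qpos'],o['force'],o['time_s'])
hsv=cv2.cvtColor(s['pixels'],cv2.COLOR_RGB2HSV);P=cloud(s)
# white-ish scoop points: height along handle
y,x=o['ee_pos'][1],o['ee_pos'][0]; Q=P.reshape(-1,3); psi=o['eef_rot'][2]
d=np.array([np.cos(psi),np.sin(psi)]);n=np.array([-d[1],d[0]])
L=(Q[:,:2]-[x,y])@d;N=(Q[:,:2]-[x,y])@n
for r in (.035,.05,.065,.08):
    m=(abs(L-r)<.008)&(abs(N)<.012)&(Q[:,2]>.03); print(r,m.sum(),np.percentile(Q[m,2],[50,80]) if m.sum() else '')
E
python3 n.py g1
```

```text
[ 0.57832709 -0.28195371  0.05979928] [-3.14128484e+00  1.05311088e-03 -2.28779313e-01] [-5.10542064e-01  6.47914167e-01  1.36646601e+00  3.16735137e-06
  1.12830965e+00  1.28903238e+00] [ 0.30798821  0.60900999 -2.06946501] 14.0
0.035 579 [0.28683893 0.34068642]
0.05 52 [0.08697863 0.08849244]
0.065 51 [0.08725875 0.08900414]
0.08 62 [0.08612092 0.08889913]
```

View pics/g1.png

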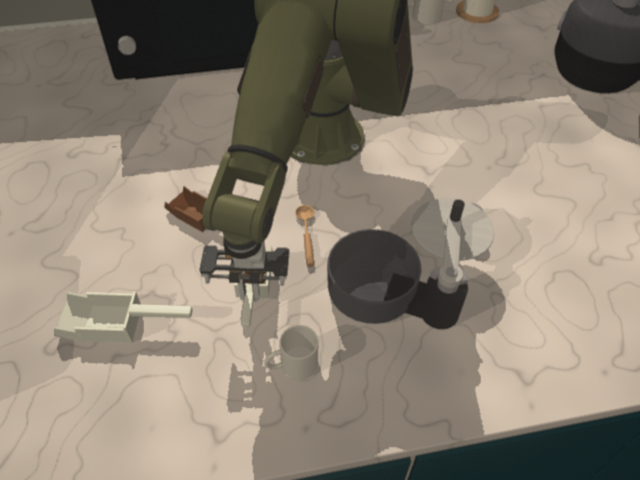

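Scene picture: the scoop is held level at (245,300), the lid is parked at (455,235) right of the open pot (375,275), and the mug and spoon are untouched. I'll raise it and carry it over the pot.

Call:
{"name": "send_rows", "arguments": {"motion": [[[0, 0, -0.4], [0, 0, 0], -1], [[0, 0, -0.7], [0, 0, 0], -1], [[0, 0, -0.9], [0, 0, 0], -1], [[0, 0, -0.9], [0, 0, 0], -1], [[0, 0, -0.9], [0, 0, 0], -1], [[0, 0, -0.9], [0, 0, 0], -1], [[0, 0, -0.9], [0, 0, 0], -1], [[0, 0, -0.7], [0, 0, 0], -1], [[0, 0, -0.4], [0, 0, 0], -1], [[0, 0, -0.2], [0, 0, 0], -1], [[0, 0, 0], [0, 0, 0], -1]]}}

```text
time_s: 15.1
ee_pos: [0.5787, -0.2822, 0.2676]
eef_rot: [3.142, -0.0, -0.229]
force: [1.0, 1.0, -3.4]
grip_width: 0.0174
grip_force: 57.9
```

Call:
{"name": "send_rows", "arguments": {"motion": [[[-0.01, -0.3, 0], [0, 0, 0], -1], [[-0.03, -0.6, 0], [0, 0, 0], -1], [[-0.04, -0.9, 0], [0, 0, 0], -1], [[-0.04, -0.95, 0], [0, 0, 0], -1], [[-0.04, -0.95, 0], [0, 0, 0], -1], [[-0.04, -0.95, 0], [0, 0, 0], -1], [[-0.04, -0.95, 0], [0, 0, 0], -1], [[-0.04, -0.95, 0], [0, 0, 0], -1], [[-0.04, -0.95, 0], [0, 0, 0], -1], [[-0.04, -0.9, 0], [0, 0, 0], -1], [[-0.03, -0.6, 0], [0, 0, 0], -1], [[-0.01, -0.4, 0], [0, 0, 0], -1]]}}

```text
time_s: 16.3
ee_pos: [0.6308, -0.0027, 0.2671]
eef_rot: [3.141, 0.001, -0.227]
force: [0.1, -0.4, -3.7]
grip_width: 0.0178
grip_force: 57.9
```

Call:
{"name": "send_rows", "arguments": {"motion": [[[0, 0, 0], [0, 0, -0.4], -1], [[0, 0, 0], [0, 0, -0.7], -1], [[0, 0, 0], [0, 0, -0.5], -1], [[0, 0, 0], [0, 0, -0.3], -1], [[0, 0, 0], [0, 0, 0], -1], [[0, 0, 0], [0, 0, 0], -1]]}}

```text
time_s: 16.9
ee_pos: [0.6309, -0.0049, 0.2674]
eef_rot: [3.142, 0.0, -0.002]
force: [-0.1, 0.1, -2.5]
grip_width: 0.0174
grip_force: 57.9
```

```bash
python3 n.py g2
```

```text
[ 0.63093626 -0.00484715  0.26748853] [ 3.14158460e+00  8.76847210e-05 -1.86978629e-03] [-6.57163664e-02  4.51886971e-01  1.17224287e+00 -1.36512016e-05
  1.51754980e+00  1.50695047e+00] [-0.74014443 -0.09579306 -3.35567174] 17.0
0.035 1003 [0.48857987 0.54389939]
0.05 236 [0.09240931 0.29299998]
0.065 74 [0.29377425 0.29509355]
0.08 87 [0.29238346 0.29484843]
```

View pics/g2.png

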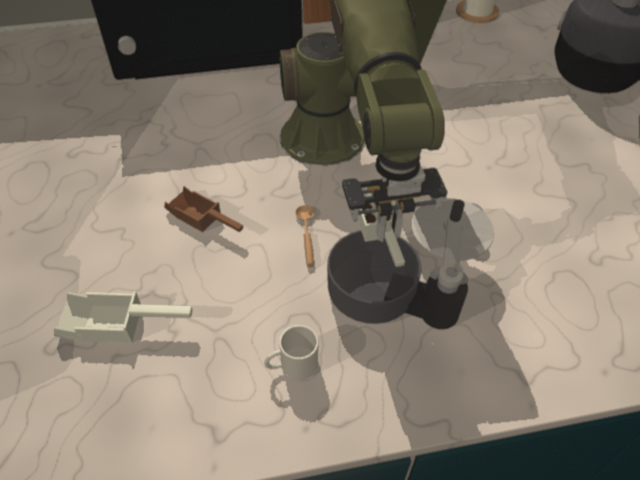

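Scene picture: the scoop is over the pot at (395,235), level, with its lip towards the base. Now I'll tilt it.

Call:
{"name": "send_rows", "arguments": {"motion": [[[0.25, 0, 0], [0, 0, 0], -1], [[0.25, 0, 0], [0, 0.4, 0], -1], [[0, 0, 0], [0, 0.7, 0], -1], [[0, 0, 0], [0, 0.7, 0], -1], [[0, 0, 0], [0, 0.7, 0], -1], [[0, 0, 0], [0, 0.7, 0], -1], [[0, 0, 0], [0, 0.5, 0], -1], [[0, 0, 0], [0, 0.5, 0], -1], [[0, 0, 0], [0, 0.5, 0], -1], [[0, 0, 0], [0, 0.5, 0], -1], [[0, 0, 0], [0, 0.5, 0], -1], [[0, 0, 0], [0, 0, 0], -1]]}}

```text
time_s: 18.2
ee_pos: [0.6455, -0.0048, 0.2669]
eef_rot: [-3.141, -0.683, -0.001]
force: [-0.7, 0.5, -1.9]
grip_width: 0.0173
grip_force: 57.9
```

Call:
{"name": "send_rows", "arguments": {"motion": [[[0, 0, 0], [0, 0.5, 0], -1], [[0, 0, 0], [0, 0.5, 0], -1], [[0, 0, 0], [0, 0.5, 0], -1], [[0, 0, 0], [0, 0.5, 0], -1], [[0, 0, 0], [0, 0.5, 0], -1], [[0, 0, 0], [0, 0.5, 0], -1], [[0, 0, 0], [0, 0.5, 0], -1], [[0, 0, 0], [0, 0.5, 0], -1], [[0, 0, 0], [0, 0.5, 0], -1], [[0, 0, 0], [0, 0.5, 0], -1], [[0, 0, 0], [0, 0, 0], -1], [[0, 0, 0], [0, 0, 0], -1]]}}

```text
time_s: 19.4
ee_pos: [0.6477, 0.007, 0.2686]
eef_rot: [-3.097, -1.082, -0.001]
force: [0.4, 0.3, -2.3]
grip_width: 0.0173
grip_force: 57.9
```

```bash
cat > nuts.py <<'E'
from h import *
import sys
s=shot('scene',sys.argv[1]);o=get_obs();print(o['ee_pos'],o['eef_rot'],o['qpos'],o['force'],o['time_s'])
hsv=cv2.cvtColor(s['pixels'],cv2.COLOR_RGB2HSV);P=cloud(s)
r=np.hypot(P[...,0]-.571,P[...,1])<.1
m=r&(P[...,2]<.1)&(hsv[...,1]>70)&(hsv[...,2]<150); 
n,l,st,ce=cv2.connectedComponentsWithStats(m.astype(np.uint8)); print([(tuple(np.round(ce[i])),st[i,4]) for i in range(1,n) if st[i,4]>10])
im=s['pixels'][190:340,300:500,::-1]; cv2.imwrite(f'pics/{sys.argv[1]}c.png',cv2.resize(im,(800,600),interpolation=cv2.INTER_CUBIC))
E
python3 nuts.py p1
```

```text
[0.64753605 0.0068883  0.268501  ] [-3.09777110e+00 -1.08185594e+00 -1.18267157e-03] [-0.10109834  0.07762528  1.98833533  1.58638604  0.13196515 -0.06300629] [ 0.33667171  0.27798859 -1.24607457] 19.45
[((np.float64(358.0), np.float64(256.0)), np.int32(52)), ((np.float64(397.0), np.float64(266.0)), np.int32(54)), ((np.float64(373.0), np.float64(271.0)), np.int32(58)), ((np.float64(386.0), np.float64(274.0)), np.int32(72))]
```

View pics/p1c.png

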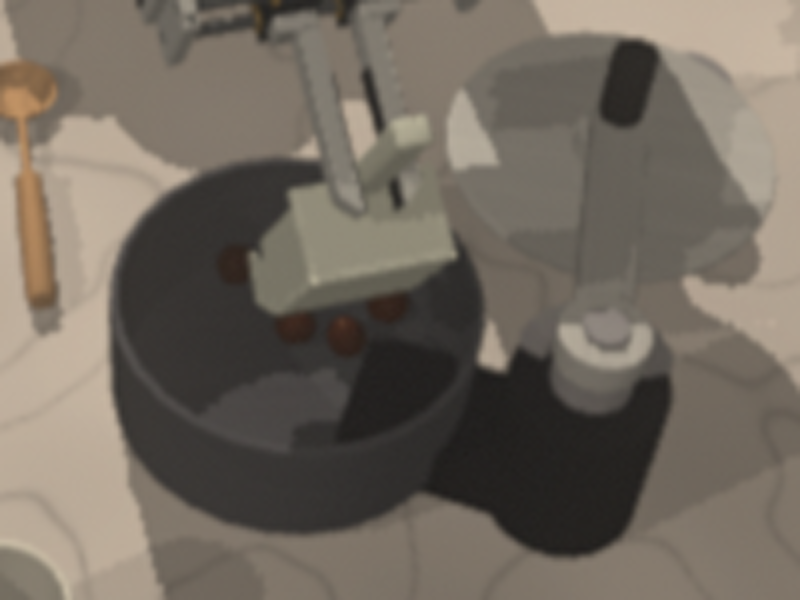

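The crop shows nuts in the pot at crop (235,265), (295,325), (345,335) and (388,305), with the scoop still hiding part of the pot. The tilt stalled near 62°, at a wrist singularity. I'll tilt back partway and count.

Call:
{"name": "send_rows", "arguments": {"motion": [[[0, 0, 0], [0, -0.5, 0], -1], [[0, 0, 0], [0, -0.5, 0], -1], [[0, 0, 0], [0, -0.5, 0], -1], [[0, 0, 0], [0, -0.5, 0], -1], [[0, 0, 0], [0, -0.5, 0], -1], [[0, 0, 0], [0, -0.5, 0], -1], [[0, 0, 0], [0, 0, 0], -1], [[0, 0, 0], [0, 0, 0], -1]]}}

```text
time_s: 20.25
ee_pos: [0.6486, 0.0138, 0.2699]
eef_rot: [-3.092, -0.857, 0.023]
force: [-0.5, -0.4, -2.6]
grip_width: 0.0176
grip_force: 57.9
```

```bash
python3 nuts.py p2; python3 -c "
from h import *
d=shot('side','p2d')"
```

```text
[0.64837234 0.01387919 0.26946635] [-3.09181548 -0.85676093  0.02269238] [-0.09192761  0.09239926  1.84133413  0.37264264  0.38210315  1.14716794] [-0.34642297  0.93933872 -1.37361349] 20.3
[((np.float64(358.0), np.float64(256.0)), np.int32(64)), ((np.float64(396.0), np.float64(265.0)), np.int32(71)), ((np.float64(375.0), np.float64(271.0)), np.int32(67)), ((np.float64(386.0), np.float64(274.0)), np.int32(73))]
```

Call:
{"name": "send_rows", "arguments": {"motion": [[[0, 0, 0], [0, -0.7, 0], -1], [[0, 0, 0], [0, -0.7, 0], -1], [[0, 0, 0], [0, -0.7, 0], -1], [[0, 0, 0], [0, -0.7, 0], -1], [[0, 0, 0], [0, -0.7, 0], -1], [[0, 0, 0], [0, -0.7, 0], -1], [[0, 0, 0], [0, -0.7, 0], -1], [[0, 0, 0], [0, -0.7, 0], -1], [[0, 0, 0], [0, -0.7, 0], -1], [[0, 0, 0], [0, -0.7, 0], -1], [[0, 0, 0], [0, -0.1, 0], -1], [[0, 0, 0], [0, 0, 0], -1]]}}

```text
time_s: 21.55
ee_pos: [0.6488, 0.0141, 0.2689]
eef_rot: [-3.108, -0.006, 0.061]
force: [0.7, 0.0, -2.1]
grip_width: 0.0173
grip_force: 57.9
```

```bash
python3 nuts.py p3; python3 - <<'E'
from h import *
for f in('p1','p3'):
    s=ld(f);P=cloud(s);hsv=cv2.cvtColor(s['pixels'],cv2.COLOR_RGB2HSV)
    m=(hsv[...,0]<15)&(hsv[...,1]>90)&(hsv[...,2]<110)&(P[...,0]>.35)&(abs(P[...,1])<.3)
    n,l,st,ce=cv2.connectedComponentsWithStats(m.astype(np.uint8)); print([(tuple(np.round(ce[i])),st[i,4],np.round(np.median(P[l==i],0),3)) for i in range(1,n) if st[i,4]>10])
E
```

```text
[0.64856007 0.0140087  0.26939009] [-3.10849829 -0.00669286  0.06064598] [-0.04890804  0.49182831  1.11108576  0.03364842  1.53566541  1.46000025] [ 0.49589746  0.20069503 -1.63891536] 21.6
[((np.float64(376.0), np.float64(255.0)), np.int32(63)), ((np.float64(359.0), np.float64(256.0)), np.int32(62)), ((np.float64(396.0), np.float64(265.0)), np.int32(73)), ((np.float64(375.0), np.float64(271.0)), np.int32(65)), ((np.float64(386.0), np.float64(274.0)), np.int32(73))]
[((np.float64(237.0), np.float64(228.0)), np.int32(22), array([ 0.357, -0.286,  0.048])), ((np.float64(358.0), np.float64(256.0)), np.int32(24), array([ 0.494, -0.012,  0.04 ])), ((np.float64(397.0), np.float64(267.0)), np.int32(40), array([0.539, 0.071, 0.036])), ((np.float64(374.0), np.float64(271.0)), np.int32(44), array([0.545, 0.013, 0.038])), ((np.float64(386.0), np.float64(273.0)), np.int32(61), array([0.558, 0.04 , 0.041]))]
[((np.float64(237.0), np.float64(228.0)), np.int32(19), array([ 0.358, -0.284,  0.047])), ((np.float64(358.0), np.float64(256.0)), np.int32(41), array([ 0.492, -0.011,  0.039])), ((np.float64(376.0), np.float64(255.0)), np.int32(45), array([0.5  , 0.032, 0.04 ])), ((np.float64(396.0), np.float64(265.0)), np.int32(60), array([0.537, 0.071, 0.038])), ((np.float64(375.0), np.float64(271.0)), np.int32(57), array([0.544, 0.017, 0.039])), ((np.float64(386.0), np.float64(273.0)), np.int32(65), array([0.557, 0.04 , 0.04 ]))]
```

Call:
{"name": "send_rows", "arguments": {"motion": [[[0, 0, 0], [-0.28, -0.05, 0], -1], [[-0.243, 0.81, 0], [0, 0, 0], -1], [[-0.243, 0.81, 0], [0, 0, 0], -1], [[-0.243, 0.81, 0], [0, 0, 0], -1], [[-0.243, 0.81, 0], [0, 0, 0], -1], [[-0.243, 0.81, 0], [0, 0, 0], -1], [[-0.243, 0.81, 0], [0, 0, 0], -1], [[-0.243, 0.81, 0], [0, 0, 0], -1], [[-0.243, 0.81, 0], [0, 0, 0], -1], [[-0.243, 0.81, 0], [0, 0, 0], -1], [[-0.243, 0.81, 0], [0, 0, 0], -1], [[-0.243, 0.81, 0], [0, 0, 0], -1]]}}

```text
time_s: 22.8
ee_pos: [0.5841, -0.2585, 0.2707]
eef_rot: [3.14, -0.002, 0.061]
force: [0.2, -0.3, -1.2]
grip_width: 0.0175
grip_force: 57.9
```

Call:
{"name": "send_rows", "arguments": {"motion": [[[-0.243, 0.81, 0], [0, 0, 0], -1], [[0, 0, 0], [0, 0, 0.8], -1], [[0, 0, 0], [0, 0, 0.8], -1], [[0, 0, 0], [0, 0, 0.82], -1], [[0, 0, 0], [0, 0, 0], -1], [[0, 0, 0], [0, 0, 0], -1], [[0, 0, 0], [0, 0, 0], -1]]}}

```text
time_s: 23.5
ee_pos: [0.5788, -0.2823, 0.2705]
eef_rot: [3.14, -0.0, -0.228]
force: [-0.7, -0.9, -1.9]
grip_width: 0.0172
grip_force: 57.9
```

```bash
python3 nuts.py p4; python3 n.py p5 | tail -4; python3 -c "
from h import *
s=ld('p4');P=cloud(s).reshape(-1,3)
piv=np.array([.66,.139]);a=np.array([.5065,.1996])-piv
q=piv+a/np.linalg.norm(a)*.1; m=(np.hypot(*(P[:,:2]-q).T)<.012)&(P[:,2]>.1); print(np.median(P[m,2]))"
```

```text
[ 0.5787555  -0.28237658  0.2704292 ] [ 3.14024109e+00  9.70053760e-05 -2.28046964e-01] [-5.10231306e-01  4.82924773e-01  1.12128019e+00 -1.32587547e-03
  1.53710454e+00  1.28865639e+00] [ 0.31186408 -0.13657911 -1.87029258] 23.55
[((np.float64(376.0), np.float64(255.0)), np.int32(61)), ((np.float64(359.0), np.float64(256.0)), np.int32(62)), ((np.float64(396.0), np.float64(265.0)), np.int32(73)), ((np.float64(375.0), np.float64(271.0)), np.int32(67)), ((np.float64(386.0), np.float64(273.0)), np.int32(72))]
0.035 870 [0.49671604 0.5486112 ]
0.05 60 [0.29654187 0.29760218]
0.065 67 [0.29698642 0.29831862]
0.08 82 [0.2951406  0.29711152]
0.14706186361287965
```

```bash
python3 - <<'E'
from h import *
shot('side','q')
for f in('p4','q','p5w'):
    s=ld(f);P=cloud(s);hsv=cv2.cvtColor(s['pixels'],cv2.COLOR_RGB2HSV)
    m=(hsv[...,0]<15)&(hsv[...,1]>90)&(hsv[...,2]<130)&(P[...,0]>.25)&(P[...,0]<1)&(abs(P[...,1])<.5)&(P[...,2]>.005)
    n,l,st,ce=cv2.connectedComponentsWithStats(m.astype(np.uint8)); print(f,[(tuple(np.round(ce[i]).astype(int)),st[i,4],np.round(np.median(P[l==i],0),3)) for i in range(1,n) if st[i,4]>8])
# pot floor coverage seen from scene
s=ld('p4');P=cloud(s);r=(np.hypot(P[...,0]-.571,P[...,1])<.095)&(P[...,2]<.06)
print('x max of seen floor',np.percentile(P[r][:,0],99),'near nut',P[240:300:4,375].round(3).tolist())
E
```

```text
p4 [((np.int64(199), np.int64(218)), np.int32(474), array([ 0.293, -0.375,  0.032])), ((np.int64(359), np.int64(256)), np.int32(38), array([ 0.493, -0.01 ,  0.039])), ((np.int64(376), np.int64(255)), np.int32(42), array([0.499, 0.032, 0.04 ])), ((np.int64(396), np.int64(265)), np.int32(61), array([0.537, 0.071, 0.038])), ((np.int64(375), np.int64(271)), np.int32(56), array([0.544, 0.017, 0.04 ])), ((np.int64(386), np.int64(273)), np.int32(60), array([0.558, 0.04 , 0.04 ]))]
q [((np.int64(325), np.int64(228)), np.int32(35), array([0.646, 0.004, 0.039])), ((np.int64(293), np.int64(234)), np.int32(13), array([0.55 , 0.041, 0.044])), ((np.int64(300), np.int64(287)), np.int32(52), array([ 0.416, -0.131,  0.011])), ((np.int64(255), np.int64(304)), np.int32(12), array([ 0.287, -0.098,  0.01 ])), ((np.int64(326), np.int64(353)), np.int32(1020), array([ 0.283, -0.355,  0.032]))]
p5w [((np.int64(82), np.int64(207)), np.int32(258), array([0.652, 0.003, 0.039])), ((np.int64(101), np.int64(287)), np.int32(555), array([0.547, 0.029, 0.038])), ((np.int64(76), np.int64(302)), np.int32(301), array([0.534, 0.065, 0.036])), ((np.int64(232), np.int64(302)), np.int32(26), array([ 0.477, -0.127,  0.011])), ((np.int64(144), np.int64(319)), np.int32(252), array([ 0.49 , -0.016,  0.038])), ((np.int64(113), np.int64(322)), np.int32(250), array([0.496, 0.027, 0.039])), ((np.int64(238), np.int64(325)), np.int32(13), array([ 0.617, -0.268,  0.372]))]
x max of seen floor 0.6605781104087125 near nut [[0.482, 0.031, 0.075], [0.48, 0.033, 0.057], [0.48, 0.034, 0.042], [0.493, 0.031, 0.043], [0.499, 0.03, 0.036], [0.5, 0.031, 0.022], [0.509, 0.029, 0.018], [0.541, 0.018, 0.046], [0.547, 0.016, 0.039], [0.545, 0.019, 0.02], [0.557, 0.016, 0.02], [0.569, 0.012, 0.022], [0.579, 0.009, 0.02], [0.589, 0.007, 0.019], [0.601, 0.004, 0.021]]
```

All six nuts are in the pot; the sixth is at (0.65, 0.00), by the near wall. I'll set the scoop down.

Call:
{"name": "send_rows", "arguments": {"motion": [[[0, 0, 0.95], [0, 0, 0], -1], [[0, 0, 0.95], [0, 0, 0], -1], [[0, 0, 0.95], [0, 0, 0], -1], [[0, 0, 0.95], [0, 0, 0], -1], [[0, 0, 0.95], [0, 0, 0], -1], [[0, 0, 0.95], [0, 0, 0], -1], [[0, 0, 0.95], [0, 0, 0], -1], [[0, 0, 0.8], [0, 0, 0], -1], [[0, 0, 0.4], [0, 0, 0], -1], [[0, 0, 0.17], [0, 0, 0], -1], [[0, 0, 0.1], [0, 0, 0], -1], [[0, 0, 0], [0, 0, 0], -1]]}}

```text
time_s: 24.9
ee_pos: [0.5789, -0.2829, 0.0275]
eef_rot: [3.14, -0.0, -0.23]
force: [0.1, -0.3, -1.4]
grip_width: 0.0176
grip_force: 57.9
```

Call:
{"name": "send_rows", "arguments": {"motion": [[[0, 0, 0], [0, 0, 0], -1], [[0, 0, 0], [0, 0, 0], -0.3], [[0, 0, 0], [0, 0, 0], 0.5], [[0, 0, 0], [0, 0, 0], 1], [[0, 0, 0], [0, 0, 0], 1], [[0, 0, 0], [0, 0, 0], 1], [[0, 0, 0], [0, 0, 0], 1], [[0, 0, 0], [0, 0, 0], 1], [[0, 0, 0], [0, 0, 0], 1]]}}

```text
time_s: 25.8
ee_pos: [0.5786, -0.2827, 0.0267]
eef_rot: [3.14, 0.001, -0.23]
force: [0.6, 0.0, 0.2]
grip_width: 0.0781
grip_force: 0.0
```

Call:
{"name": "send_rows", "arguments": {"motion": [[[0, 0, -0.5], [0, 0, 0], 1], [[0, 0, -0.9], [0, 0, 0], 1], [[0, 0, -0.9], [0, 0, 0], 1], [[0, 0, -0.9], [0, 0, 0], 1], [[0, 0, -0.9], [0, 0, 0], 1], [[0, 0, -0.9], [0, 0, 0], 1], [[0, 0, -0.9], [0, 0, 0], 1], [[0, 0, -0.9], [0, 0, 0], 1], [[0, 0, 0], [0, 0, 0], 1], [[0, 0, 0], [0, 0, 0], 1]]}}

```text
time_s: 26.8
ee_pos: [0.5787, -0.2824, 0.2315]
eef_rot: [3.14, -0.0, -0.23]
force: [-0.1, 0.2, -0.8]
grip_width: 0.094
grip_force: 0.0
```

```bash
python3 - <<'E'
from h import *
c=shot('wrist','z');o=get_obs();print(o['ee_pos'],o['force'],o['grip_width'],o['time_s'])
P=cloud(c);Q=P[:370].reshape(-1,3)
h=Q[(Q[:,2]>.035)&(Q[:,2]<.065)&(Q[:,0]>.575)&(Q[:,0]<.68)&(abs(Q[:,1]+.285)<.04)]
for a in np.arange(.58,.67,.02):
    m=abs(h[:,0]-a)<.01; print(a,m.sum(),np.median(h[m],0))
s=shot('scene','z1');Q=cloud(s).reshape(-1,3)
piv=np.array([.66,.139]);a=np.array([.5065,.1996])-piv
q=piv+a/np.linalg.norm(a)*.1; m=(np.hypot(*(Q[:,:2]-q).T)<.012)&(Q[:,2]>.1); print('arm',np.median(Q[m,2]))
hsv=cv2.cvtColor(c['pixels'],cv2.COLOR_RGB2HSV);m=(hsv[...,0]<15)&(hsv[...,1]>90)&(hsv[...,2]<130)&(np.hypot(P[...,0]-.571,P[...,1])<.1)
n,l,st,ce=cv2.connectedComponentsWithStats(m.astype(np.uint8)); print([(st[i,4],np.round(np.median(P[l==i],0),3)) for i in range(1,n) if st[i,4]>8])
E
```

```text
[ 0.5784704  -0.28232097  0.23037588] [ 0.80078433 -0.93153811 -0.25020228] 0.09428237475008154 26.85
0.58 224 [ 0.58253522 -0.28308393  0.05154062]
0.6 304 [ 0.60027299 -0.28726468  0.0514535 ]
0.62 326 [ 0.62019151 -0.29141381  0.05146258]
0.64 345 [ 0.64007228 -0.29602444  0.05148966]
0.66 199 [ 0.65560901 -0.29898118  0.05133502]
arm 0.14697439472011775
[(np.int32(257), array([0.651, 0.004, 0.039])), (np.int32(688), array([0.547, 0.028, 0.038])), (np.int32(287), array([0.535, 0.064, 0.034])), (np.int32(27), array([ 0.488, -0.021,  0.031]))]
```

The scoop stands flat, the arm is parked and the gripper is clear of everything, so I'm handing in.

```bash
python3 -c "
from station import *
print(hand_in())"
```

```text
the job is handed in; nothing more can be done
None
```

I parked the lid arm with its pin down in the parking gap at about 79°, tipped all six chestnuts into the pot, set the empty scoop back upright, and handed in at about 27 s of the 72 s limit; the hand-in returned no verdict.

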